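# Start the flocculator at speed step 5

## Robot

A 6-joint arm with a two-finger parallel gripper is mounted at the origin on the work surface. World frame = base frame: x ahead of the robot, y to its left, z up, the work surface at z = 0. Lengths are in m, angles in rad, forces in N, time in s.
With the tool pointing down it reaches from about 0.3 to 0.85 m from the base axis. Payload 5.4 kg.
Tool frame: the origin (TCP) lies at the very end of the fingers, on their centre line; the grasp point (between the pads) lies 19 mm behind it; y points along the fingers, x is the direction in which the jaws open and shut, and the axes are right-handed (so a half turn about y gives the same grasp; the last joint's range is limited). The gripper opens to 85 mm and grips with 20 to 120 N. Pads are 22 mm wide; open, the fingers measure 114 mm over their backs; the gripper's body (76 mm by 85 mm) begins 54 mm behind the grasp point. The pads swing forward as they close: fully open they stand 13 mm farther back than shut.
Start: joints at [1.047, 0.158, 1.597, -0, 1.386, -0.21], TCP at [0.177, 0.547, 0.231] pointing down, gripper open.
Joint ranges: [-2.91, 2.91], [-0.94, 2.29], [0.18, 2.7], [-1.29, 4.43], [0.17, 2.64], [-3, 3]. Speed limits (rad/s): [2.57, 2.57, 3.14, 3.14, 3.14, 3.14].

## Interface

Orientations are given as a 3x3 rotation matrix whose columns are the frame's x, y, z axes.
In Python, from workcell import monitor, vision, workorder gives the robot as it stands. The module is installed in compiled form; this text tells all that it offers.
- The arm moves only by the shell command python3 -m jog 'ROWS' [FORCE]. ROWS is JSON, a list that holds one entry, the list of rows, each a list of 7 numbers: the shift along the tool's x, y, z in units of 25 mm (1.0 is 25 mm), then the turn, a rotation vector about the tool's x, y, z in units of 5 degrees (1.0 is 5 degrees), then the finger opening in mm, from 0 to 85.4. A call has 1 to 12 rows; each row is the pose to reach, as a shift and turn from the pose measured when the call began, along the tool's axes at that moment; what a row does not reach only later rows make up. A row lasts 1/10 s, in which the tool goes at most 50 mm and 8.59 degrees, less where a joint would pass 70% of its speed; a pose out of reach is approached as far as the arm can. A call with a gripper value outside its range is refused whole. The fingers move at their own pace and stop on an object; FORCE is the grip in N (left out, the last holds). Time passes only in rows, so rows that repeat a pose let the fingers close. It gives the time, the measured TCP pose, the force and the opening at its end, in the units of the state.
- monitor.observe(): the state, without advancing time (a new reading comes with each control period).
- vision.grab_frame(name): name is "scene" or "top" or "wrist"; returns a dict with "frame" (400x640x3 uint8, red, green, blue), "fx", "fy", "cx", "cy" (pixels), "xyz" and "orientation" of the camera in the world; the wrist camera has in their place "T_tool_cam" (4x4, takes a point from camera to tool coordinates, whose origin is the TCP and whose axes are the tool frame's). Camera axes: x right, y up, looking along -z (the intrinsics and any distortion apply to the point x, -y, -z); pixel columns grow to the right and rows downward; lengths in m; the calibration is good to about 2 mm. A picture is of the moment at which its call begins: read the wrist's pose just before it. There is no depth.
- workorder.close_job(): hands the job in, once; it reports no verdict.
Trained networks look in a picture, given as the dict that the camera call returned (one of the last four; its "shot" number tells which), for a name from the list of things; names that differ only in an ending like _2 or _b are one class to them, and where a whole thing is asked for, a point or a joint stands for the part that bears it (a point fixed in the world has none). Each returns a list of dicts, best first, with "conf" (0 to 1); they miss things now and then, are a little off and sometimes report something else, mostly with a low value. They report only what shows in the picture. A call takes as long as a camera call.
- vision.look_for(picture, thing): "position" ([x, y, z] in m, in world coordinates, good to about 4 mm: the middle of the surface that is visible of it).
The state is a dict: "time_s": time; "q": joint angles; "joint_velocities": joint speeds; "joint_efforts": joint torques, N m; "tcp_pos": TCP position; "tool_rot": TCP orientation; "contact_force": force on the tool from outside, world axes, zero at the start; "wrist_torque": the same for the moment, N m; "finger_gap": finger opening in m.
Only numpy, scipy, OpenCV 4.12 (cv2) and the standard library are available. Lean on these libraries where they do the work, as an engineer would, in place of code of your own. Each camera call takes 0.05 s, during which the arm holds its last target. There are 200 camera calls.

## Task

On the control desk, turn the lever selector of the paddle drives with a fingertip, counting the clicks, until it rests at speed step 5 (the dot is off, or 0, and every click clockwise is one step more). Only then press the flat round start button fully in and let it come out again. Push only, do not grip the lever or lift anything, and leave the mushroom-shaped stop button, the small dosing knob and the things standing about as they are.

Things in the scene. Friction and masses are not known exactly. Their poses are not given: they have to be found in the camera images.
- desk: grey steel control desk, 200 mm deep (x), 340 mm wide (y), fixed. Origin: centre of its underside; x to its back, away from the operator, y to his left, z up. Black panel sloping up to the back at 15 deg, 57 mm high at x = -100 mm, 97 mm at x = +50 mm; behind it a level ledge 95 mm high bearing two vials. Selector on the left, start and stop right front, ammeter and dosing knob right rear
- selector_hub (a point): on the selector's turning axis at panel level; z is that axis, square out of the panel; x turns with the selector, along the lever to its pointing end. Black lever bar 14 mm wide with a rounded nose, from 16 mm behind the axis to 52 mm before it, 8 to 32 mm above the panel, white line on top, over a round skirt 42 mm across, 10 mm high. Nothing else stands on the panel within 70 mm of the axis
- selector_end (a point): the foremost point of the lever's nose, 52 mm from the axis, 20 mm above the panel. The lever turns over a flat aluminium disc 124 mm across with a dot for off and then seven ticks, 30 deg apart. At step 0 it points 105 deg to the left of straight up the panel, at step 5 45 deg to the right
- selector (a joint): selector angle: 0 at the dot (off), growing clockwise seen from above, 0.5236 rad (30 deg) a click; step n rests at 0.5236 n; stops just before 0 and just beyond step 7 (3.665). A sprung detent holds each step: some 0.14 Nm (4 N pushed 35 mm from the axis) takes it over the hump half-way between, whence it snaps into the next step by itself, ahead of the finger, and stays
- start (a joint): travel of the start button: 0 out, 0.006 m fully pressed; spring return, 1.5 N to start it moving and 5 N fully in
- start_top (a point): centre of the top of the start button, a flat grey plunger 28 mm across in a steel collar 44 mm across and 12 mm high; its top stands 22 mm above the panel when out, z points out of the panel; it is pressed square to the panel
- stop (a joint): travel of the stop button: 0 out, 0.006 m pressed; not to be pressed
- stop_top (a point): centre of the top of the stop button, a grey mushroom head 40 mm across, 34 mm above the panel, 73 mm to the right of the start button
- dosing (a joint): angle of the small dosing knob, rad, any value; not to be turned
- dosing_top (a point): top centre of the dosing knob, round, black, 34 mm across its skirt and 20 mm high, behind the stop button
- dosing_rim (a point): point on the edge of the dosing knob's skirt, at its white line
- beaker: glass beaker 80 mm across, 115 mm high, standing left of the desk; origin at the centre of its underside. Not to be disturbed
- reagent: amber bottle 72 mm across, 150 mm high, standing right of the desk; origin at the centre of its underside. Not to be disturbed
- vial0: glass vial 25 mm across, 58 mm high, on the desk's rear ledge; origin at the centre of its underside. Not to be disturbed
- vial1: the second such vial on the ledge. Not to be disturbed
- driver: screwdriver 190 mm long, 26 mm thick, lying in front of the desk; origin under its middle. Not to be disturbed
- valve: white plastic ball valve 90 mm long with a flat red handle, 68 mm high, lying in front of the desk at the right; origin under its middle. Not to be disturbed
- dish: white china dish 90 mm across, 18 mm high, far left of the desk; origin at the centre of its underside. Not to be disturbed
- spanner: steel spanner 170 mm long, 8 mm thick, lying right of the desk; origin under its middle. Not to be disturbed

How it is judged:
By the outcome, as a careful person would: the job done as asked, in the order asked, and still so for the second after the job is handed in, with the robot touching nothing.
It also fails if it takes over 62 s, if anything falls off the work surface, if the arm or the gripper's body presses on something with over 40 N, if the wrist force passes 120 N, or if a joint passes its speed limit or range.

## Working session

There is one attempt and no reset: what is moved stays moved. The work goes in short steps, Python scripts to look and compute and a shell command to move; the robot and the scene stay as the last step left them, time stands still between calls to the robot, and variables do not carry over. Pictures are saved under pics/ and viewed, about 8 in all and at most 12, crops included, and the job is handed in when it is done.

```bash
mkdir -p pics; cat > h.py <<'E'
import numpy as np, cv2, json
from workcell import monitor, vision, workorder
def save(p,n): cv2.imwrite(f'pics/{n}.png', p['frame'][:,:,::-1])
def proj(p,X):
    R=np.array(p['orientation']);c=R.T@(np.array(X)-np.array(p['xyz']))
    return np.array([p['cx']+p['fx']*c[0]/-c[2], p['cy']+p['fy']*-c[1]/-c[2]])
E
python3 - <<'E'
from h import *
np.set_printoptions(precision=4,suppress=True)
s=monitor.observe();print(s['time_s'],s['tcp_pos'],np.array(s['tool_rot']),s['finger_gap'])
for n in ('scene','top'):
    p=vision.grab_frame(n);save(p,n);print(n,{k:v for k,v in p.items() if k!='frame'})
    for t in ('desk','selector_hub','selector_end','start_top','stop_top','dosing_top','vial0','beaker','reagent'):
        print(t,[(np.round(d['position'],4),round(d['conf'],2)) for d in vision.look_for(p,t)[:2]])
E
```

```text
0.0 [0.1772 0.5464 0.2303] [[ 0.3087 -0.0009 -0.9512]
 [ 0.9512 -0.0017  0.3087]
 [-0.0019 -1.      0.0004]] 0.08552868688848242
scene {'fx': 514.4182217681714, 'fy': 514.4182217681714, 'cx': 328.22701749703407, 'cy': 202.86221950253102, 'xyz': array([1.4243, 0.7075, 0.9292]), 'orientation': array([[-0.5873, -0.4859,  0.6473],
       [ 0.8091, -0.3724,  0.4546],
       [ 0.0202,  0.7907,  0.6119]]), 'shot': 1}
desk [(array([0.5864, 0.1713, 0.0801]), 0.73), (array([0.6157, 0.0623, 0.1319]), 0.63)]
selector_hub [(array([0.4959, 0.224 , 0.1059]), 0.49)]
selector_end [(array([0.4909, 0.2223, 0.1067]), 0.46)]
start_top [(array([0.4293, 0.4976, 0.0107]), 0.58)]
stop_top [(array([0.475 , 0.0121, 0.0992]), 0.43)]
dosing_top [(array([0.5445, 0.0314, 0.1028]), 0.54)]
vial0 [(array([0.4291, 0.497 , 0.0083]), 0.66), (array([0.616 , 0.0653, 0.1294]), 0.61)]
beaker [(array([0.5247, 0.3902, 0.0772]), 0.97)]
reagent [(array([ 0.5686, -0.0993,  0.0837]), 0.9)]
top {'fx': 454.3118720101744, 'fy': 454.3118720101744, 'cx': 312.8967704900759, 'cy': 201.57460982483929, 'xyz': array([0.2548, 0.0657, 1.2737]), 'orientation': array([[ 0.0124,  0.9714, -0.2369],
       [-0.9999,  0.0135,  0.0031],
       [ 0.0062,  0.2369,  0.9715]]), 'shot': 2}
desk [(array([0.5116, 0.1374, 0.0866]), 0.97)]
selector_hub [(array([0.4868, 0.217 , 0.1047]), 0.53)]
selector_end [(array([0.4875, 0.216 , 0.1062]), 0.77)]
start_top []
stop_top [(array([0.4653, 0.0074, 0.0963]), 0.72)]
dosing_top [(array([0.5089, 0.1412, 0.0827]), 0.6), (array([0.5488, 0.0245, 0.0958]), 0.59)]
vial0 [(array([ 0.3757, -0.0293,  0.0435]), 0.61), (array([0.5959, 0.1109, 0.1509]), 0.52)]
beaker [(array([0.5075, 0.4018, 0.0642]), 0.64)]
reagent [(array([ 0.5372, -0.101 ,  0.1034]), 0.57)]
```

```bash
python3 - <<'E'
import cv2
a=cv2.imread('pics/top.png');b=cv2.imread('pics/scene.png')
cv2.imwrite('pics/topz.png',cv2.resize(a[60:260,180:440],None,fx=3,fy=3,interpolation=cv2.INTER_CUBIC))
E
```

```text
(no output)
```

View pics/topz.png

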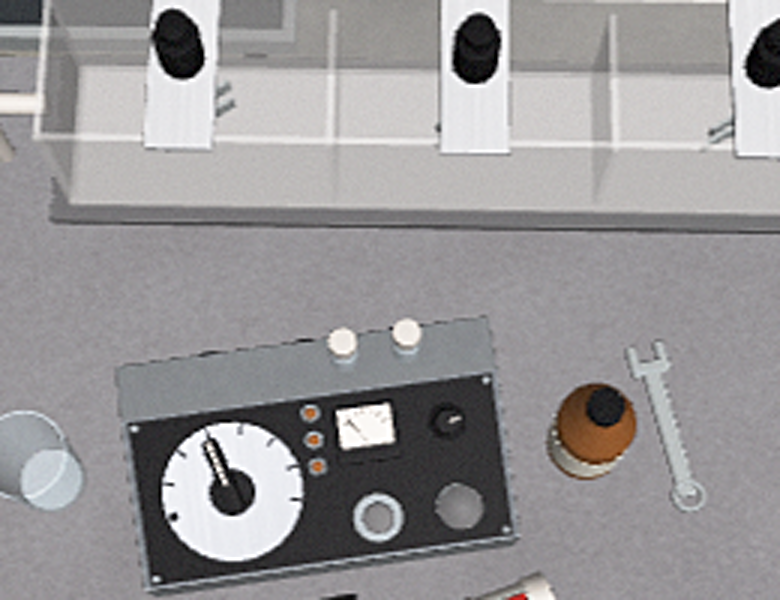

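View pics/scene.png

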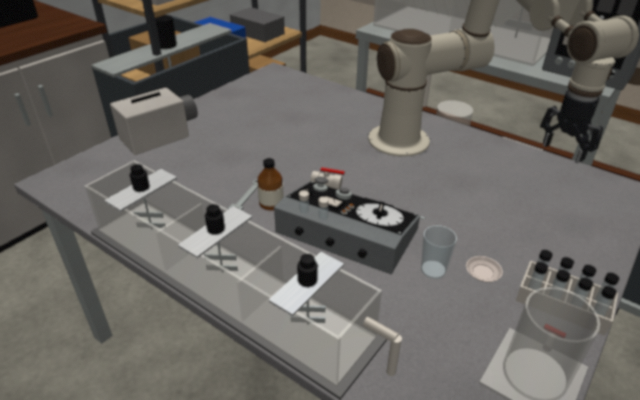

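The top picture shows the lever at crop px (207,432) from hub (232,492), which looks like step 3. Start is at about (379,516), stop at (460,506), and the dot at (173,517). The scene picture agrees. Next I fit the desk pose.

```bash
cat >> h.py <<'E'
from scipy.optimize import least_squares
T=np.radians(14.93)
def Rz(a): return np.array([[np.cos(a),-np.sin(a),0],[np.sin(a),np.cos(a),0],[0,0,1]])
PA=np.array([[np.cos(T),0,-np.sin(T)],[0,1,0],[np.sin(T),0,np.cos(T)]]) # panel axes in desk: x up panel, y left, z normal
def ray(p,uv):
    d=np.array(p['orientation'])@np.array([(uv[0]-p['cx'])/p['fx'],-(uv[1]-p['cy'])/p['fy'],-1]);return np.array(p['xyz']),d
def hit(p,uv,P0,n):
    o,d=ray(p,uv);return o+d*(n@(P0-o))/(n@d)
E
python3 - <<'E'
from h import *
np.set_printoptions(precision=4,suppress=True)
p=vision.grab_frame('top')
u=lambda a:np.array(a)/3+[180,60]
C=[([-.1,.17,.057],(150,590)),([-.1,-.17,.057],(519,540)),([.1,.17,.095],(117,367)),([.1,-.17,.095],(488,317))]
f=lambda v:np.concatenate([proj(p,Rz(v[2])@np.array(X)+[v[0],v[1],0])-u(c) for X,c in C])
r=least_squares(f,[.5,.13,0]);x,y,a=r.x;print(r.x,np.degrees(a),r.fun)
O=np.array([x,y,0]);W=Rz(a)@PA;P0=O+Rz(a)@[-.1,0,.057];n=W[:,2]
def pt(c,h): return hit(p,u(c),P0+n*h,n)
hub=pt((231,492),.003);print('disc centre',pt((233,491),.001),hub)
h=hub
for nm,c,z in (('nose',(207,433),.032),('dot',(173,517),.001),('tick3?',(208,432),.001),('t4',(242,429),.001),('t5',(272,441),.001),('t6',(293,467),.001),('t7',(297,499),.001)):
    q=W.T@(pt(c,z)-h);print(nm,q,'deg right of up',np.degrees(np.arctan2(-q[1],q[0])),np.hypot(*q[:2]))
for nm,c,z in (('start',(379,516),.022),('stop',(460,506),.034),('dosing',(448,421),.02)):
    print(nm,pt(c,z),W.T@(pt(c,z)-h))
print('W',W)
E
```

```text
[0.5199 0.1328 0.1541] 8.831645775105349 [-1.465   0.6614  0.9775 -0.365  -0.187  -0.181   0.7001 -0.2529]
disc centre [0.4835 0.2088 0.0782] [0.4822 0.2104 0.08  ]
nose [0.0553 0.0109 0.029 ] deg right of up -11.178925267806854 0.0563268065557866
dot [-0.0151  0.0542 -0.002 ] deg right of up -105.57143460565636 0.05622344960657463
tick3? [ 0.0557  0.013  -0.002 ] deg right of up -13.169867728003817 0.05716543207904413
t4 [ 0.0542 -0.0172 -0.002 ] deg right of up 17.61174472923424 0.0568744205172093
t5 [ 0.04   -0.0421 -0.002 ] deg right of up 46.51308862851963 0.05809168381453195
t6 [ 0.0144 -0.0575 -0.002 ] deg right of up 75.91863546957312 0.05927196633579176
t7 [-0.0144 -0.0571 -0.002 ] deg right of up 104.16284950191717 0.058907357628062
start [0.4608 0.0782 0.0886] [-0.0378 -0.1273  0.019 ]
stop [0.4686 0.0075 0.1002] [-0.0379 -0.1984  0.031 ]
dosing [0.5436 0.0185 0.1059] [ 0.0368 -0.199   0.017 ]
W [[ 0.9548 -0.1535 -0.2546]
 [ 0.1483  0.9881 -0.0396]
 [ 0.2576  0.      0.9662]]
```

```bash
cat >> h.py <<'E'
from scipy.spatial.transform import Rotation as Ro
np.set_printoptions(precision=3,suppress=True)
W=Rz(.1541)@PA; HUB=np.array([.483,.2095,.0785])
RT=np.column_stack([W[:,1],-W[:,2],-W[:,0]])
def now():
    s=monitor.observe();R=np.array(s['tool_rot']);t=np.array(s['tcp_pos'])
    print('t',round(s['time_s'],2),'panel mm',W.T@(t-HUB)*1e3,'F panel',W.T@np.array(s['contact_force']),'gap',s['finger_gap']);return t,R
def go(*P):
    t,R=now()
    for q in P: print(q,'rows',R.T@(HUB+W@np.array(q)/1e3-t)/.025,'turn',Ro.from_matrix(R.T@RT).as_rotvec(degrees=True)/5)
E
python3 -c "
from h import *
go((38,52,90),(38,52,17))"
```

```text
t 1.05 panel mm [-202.282  380.274  212.062] F panel [ 0.212  0.313 -0.804] gap 0.08544540584120508
(38, 52, 90) rows [ -6.963   2.242 -15.334] turn [-2.931 -5.332 -0.699]
(38, 52, 17) rows [ -6.624   5.063 -16.005] turn [-2.931 -5.332 -0.699]
```

```bash
python3 -m jog '[[[-6.96,2.24,-15.33,-2.93,-5.33,-0.7,0],[-6.96,2.24,-15.33,-2.93,-5.33,-0.7,0],[-6.96,2.24,-15.33,-2.93,-5.33,-0.7,0],[-6.96,2.24,-15.33,-2.93,-5.33,-0.7,0],[-6.96,2.24,-15.33,-2.93,-5.33,-0.7,0],[-6.96,2.24,-15.33,-2.93,-5.33,-0.7,0],[-6.96,2.24,-15.33,-2.93,-5.33,-0.7,0],[-6.96,2.24,-15.33,-2.93,-5.33,-0.7,0],[-6.96,2.24,-15.33,-2.93,-5.33,-0.7,0],[-6.96,2.24,-15.33,-2.93,-5.33,-0.7,0],[-6.96,2.24,-15.33,-2.93,-5.33,-0.7,0],[-6.96,2.24,-15.33,-2.93,-5.33,-0.7,0]]]' 40
python3 - <<'E'
from h import *
t,R=now();p=vision.grab_frame('wrist')
M=np.array(p['T_tool_cam'])
p['orientation']=R@M[:3,:3];p['xyz']=t+R@M[:3,3]
print([(c,proj(p,HUB+W@np.array(c)/1e3)) for c in ((0,0,0),(0,0,32),(50,13,32),(-38,-127,22))])
save(p,'w1')
go((38,52,17))
E
```

```text
time_s: 2.25
tcp_pos: [0.4876, 0.2639, 0.1754]
tool_rot: [[-0.155, 0.254, -0.955], [0.988, 0.04, -0.149], [0.0, -0.966, -0.257]]
contact_force: [-0.3, 0.4, 0.2]
finger_gap: -0.0
t 2.25 panel mm [37.435 53.074 90.28 ] F panel [-0.21   0.429  0.223] gap -3.948424504176165e-05
[((0, 0, 0), array([253.671, 157.777])), ((0, 0, 32), array([243.662, 166.086])), ((50, 13, 32), array([266.693, 232.861])), ((-38, -127, 22), array([ 55.412, 107.758]))]
t 2.3 panel mm [37.42  53.263 90.364] F panel [-0.031  0.383 -0.027] gap 0.00012088543469459662
(38, 52, 17) rows [-0.053  2.935 -0.023] turn [-0.     0.016  0.009]
```

View pics/w1.png

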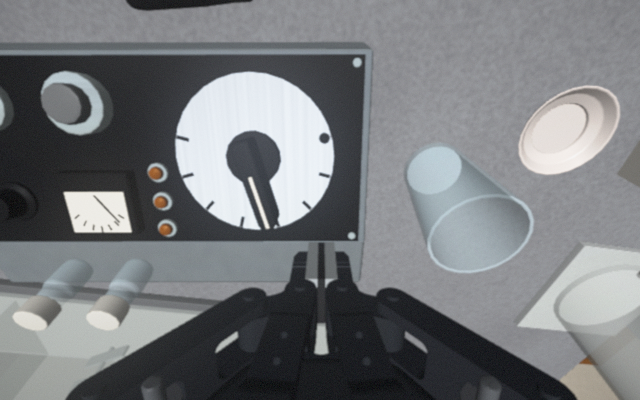

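The wrist picture shows the lever nose at (268,228) on the third tick past the dot (dot at 324,138), hub at (253,155). That confirms step 3, so it needs two clicks clockwise. Next I lower the closed fingers to the left of the lever and approach until they touch.

```bash
python3 -m jog '[[[0,1.0,0,0,0,0,0],[0,2.0,0,0,0,0,0],[0,2.6,0,0,0,0,0],[0,2.93,0,0,0,0,0],[0,2.93,0,0,0,0,0],[-0.2,2.93,0,0,0,0,0],[-0.4,2.93,0,0,0,0,0],[-0.5,2.93,0,0,0,0,0],[-0.5,2.93,0,0,0,0,0]]]'; python3 -c "
from h import *
now()"
```

```text
time_s: 3.2
tcp_pos: [0.5086, 0.2543, 0.1054]
tool_rot: [[-0.154, 0.256, -0.954], [0.988, 0.04, -0.149], [0.001, -0.966, -0.259]]
contact_force: [-0.7, -0.5, 1.0]
finger_gap: 0.0002
t 3.2 panel mm [37.979 40.325 17.683] F panel [-0.506 -0.345  1.158] gap 0.0001917530760213015
```

```bash
for i in 1; do python3 -m jog '[[[-0.1,0,0,0,0,0,0],[-0.2,0,0,0,0,0,0],[-0.3,0,0,0,0,0,0],[-0.4,0,0,0,0,0,0],[-0.4,0,0,0,0,0,0]]]'; done; python3 -c "
from h import *
now()"
```

```text
time_s: 3.7
tcp_pos: [0.5107, 0.2447, 0.1059]
tool_rot: [[-0.154, 0.257, -0.954], [0.988, 0.041, -0.149], [0.001, -0.966, -0.26]]
contact_force: [0.9, 2.6, -0.8]
finger_gap: -0.0001
t 3.7 panel mm [38.723 30.495 17.994] F panel [ 1.043  2.416 -1.063] gap -0.00013664620393790094
```

```bash
python3 -m jog '[[[-0.1,0,0,0,0,0,0],[-0.2,0,0,0,0,0,0],[-0.3,0,0,0,0,0,0],[-0.38,0,0,0,0,0,0],[-0.38,0,0,0,0,0,0]]]'; python3 -c "
from h import *
now()";  python3 -m jog '[[[-0.08,0,0,0,0,0,0],[-0.12,0,0,0,0,0,0],[-0.12,0,0,0,0,0,0]]]'; python3 -c "
from h import *
now()"
```

```text
time_s: 4.2
tcp_pos: [0.5118, 0.2346, 0.1054]
tool_rot: [[-0.154, 0.256, -0.954], [0.988, 0.04, -0.148], [0.001, -0.966, -0.259]]
contact_force: [-0.2, 1.0, -0.3]
finger_gap: -0.0002
t 4.2 panel mm [38.116 20.361 17.71 ] F panel [-0.092  1.046 -0.271] gap -0.00016090388106245287
time_s: 4.5
tcp_pos: [0.5121, 0.2313, 0.1052]
tool_rot: [[-0.153, 0.255, -0.955], [0.988, 0.04, -0.148], [0.0, -0.966, -0.258]]
contact_force: [0.4, 0.2, -0.5]
finger_gap: -0.0
t 4.5 panel mm [37.87  17.11  17.554] F panel [ 0.284  0.135 -0.568] gap -4.131375316278577e-05
```

Contact force has dropped, so the lever may have snapped. I'll check with the top and wrist cameras together.

```bash
cat >> h.py <<'E'
def pair(n):
    t,R=now();w=vision.grab_frame('wrist');p=vision.grab_frame('top')
    a=cv2.resize(p['frame'][170:270,210:370],(640,400),interpolation=cv2.INTER_CUBIC)
    im=np.hstack([a,w['frame']]);im=cv2.resize(im,(800,250),interpolation=cv2.INTER_AREA)
    cv2.imwrite(f'pics/{n}.png',im[:,:,::-1])
E
python3 -c "
from h import *
pair('c1')"
```

```text
t 4.5 panel mm [37.87  17.11  17.554] F panel [ 0.284  0.135 -0.568] gap -4.131375316278577e-05
```

View pics/c1.png

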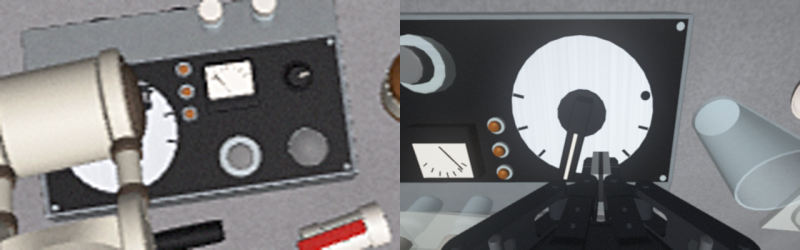

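The picture shows one click made: the lever points at step 4, from hub (581,112) to nose (570,178). Tick 5 is free at (543,155) and the finger has a gap. Now the second click.

```bash
python3 -m jog '[[[-0.1,0,0,0,0,0,0],[-0.2,0,0,0,0,0,0],[-0.3,0,0,0,0,0,0],[-0.4,0,0,0,0,0,0],[-0.4,0,0,0,0,0,0]]]'; python3 -c "
from h import *
now()";  python3 -m jog '[[[-0.08,0,0,0,0,0,0],[-0.14,0,0,0,0,0,0],[-0.14,0,0,0,0,0,0]]]'; python3 -c "
from h import *
now()"
```

```text
time_s: 5.1
tcp_pos: [0.5135, 0.2214, 0.1052]
tool_rot: [[-0.154, 0.255, -0.955], [0.988, 0.04, -0.148], [0.0, -0.966, -0.258]]
contact_force: [-0.3, 1.7, -0.4]
finger_gap: -0.0003
t 5.1 panel mm [37.781  7.097 17.54 ] F panel [-0.154  1.745 -0.397] gap -0.00030623856409251664
time_s: 5.4
tcp_pos: [0.5144, 0.2174, 0.1053]
tool_rot: [[-0.153, 0.256, -0.955], [0.988, 0.039, -0.148], [-0.0, -0.966, -0.259]]
contact_force: [-0.1, 0.4, 0.1]
finger_gap: -0.0002
t 5.4 panel mm [38.042  3.04  17.621] F panel [0.006 0.388 0.104] gap -0.00024760090028290053
```

```bash
python3 -c "
from h import *
now();w=vision.grab_frame('wrist');save(w,'c2')"
```

```text
t 5.4 panel mm [38.042  3.04  17.621] F panel [0.006 0.388 0.104] gap -0.00024760090028290053
```

View pics/c2.png

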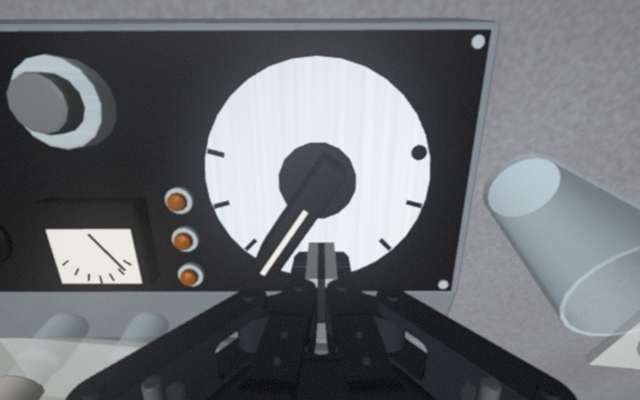

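```bash
python3 - <<'E'
from h import *
t,R=now();p=vision.grab_frame('wrist');M=np.array(p['T_tool_cam']);p['orientation']=R@M[:3,:3];p['xyz']=t+R@M[:3,3]
print('hub',proj(p,HUB+W@np.array([0,0,.001])))
for th in (25,30,45):
    a=np.radians(th)
    print(th,[proj(p,HUB+W@np.array([r*np.cos(a),-r*np.sin(a),h])) for r,h in ((.02,.032),(.05,.032),(.055,.001))])
E
```

```text
t 5.45 panel mm [38.05   3.157 17.635] F panel [0.104 0.235 0.025] gap 0.0002430661710111265
hub [315.394 180.459]
25 [array([296.528, 234.298]), array([272.576, 283.986]), array([277.408, 260.528])]
30 [array([293.196, 232.736]), array([264.599, 280.502]), array([270.164, 257.266])]
45 [array([284.135, 226.515]), array([242.488, 266.462]), array([250.149, 244.145])]
```

The white line, (305,212) to (264,275), fits an angle of about 31°. So the lever stands on the hump, still against the finger, and has not snapped yet. I'll push a little further.

```bash
python3 -m jog '[[[-0.06,0,0,0,0,0,0],[-0.12,0,0,0,0,0,0],[-0.12,0,0,0,0,0,0]]]'; python3 -c "
from h import *
now();w=vision.grab_frame('wrist');save(w,'c3')"
```

```text
time_s: 5.8
tcp_pos: [0.5148, 0.2145, 0.1053]
tool_rot: [[-0.153, 0.256, -0.955], [0.988, 0.039, -0.148], [-0.0, -0.966, -0.259]]
contact_force: [-0.0, -0.3, -0.2]
finger_gap: 0.0001
t 5.8 panel mm [38.054  0.03  17.631] F panel [-0.129 -0.317 -0.218] gap 0.00013507235939054296
```

View pics/c3.png

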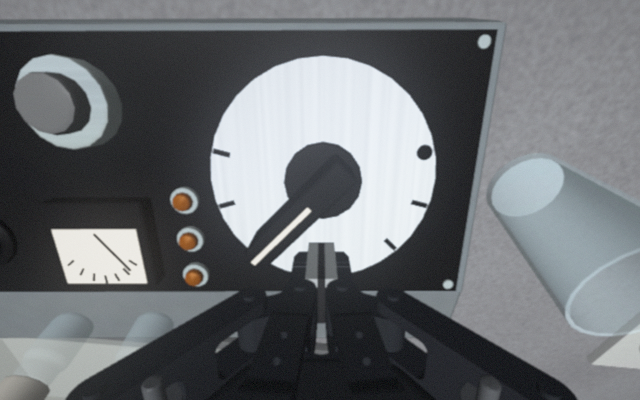

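The line now runs (310,210) to (254,264), about 46°, and tick 5 is covered, so the lever is at step 5. I'll back off and lift, then measure the start button.

```bash
python3 -m jog '[[[0.3,0,0,0,0,0,0],[0.3,-0.8,0,0,0,0,0],[0.3,-2.0,0,0,0,0,0],[0.3,-3.0,0,0,0,0,0],[0.3,-3.0,0,0,0,0,0],[0.3,-3.0,0,0,0,0,0]]]' >/dev/null; python3 - <<'E'
from h import *
print('start panel',W.T@(np.array([.4608,.0782,.0886])-HUB)*1e3)
go((-38,-128,60),(0,-128,60))
E
```

```text
start panel [ -38.067 -126.337   20.603]
t 6.45 panel mm [38.184  8.025 92.84 ] F panel [-1.017  0.247 -1.12 ] gap 4.153425597083884e-05
(-38, -128, 60) rows [-5.441  1.308  3.05 ] turn [ 0.023  0.    -0.   ]
(0, -128, 60) rows [-5.441  1.311  1.53 ] turn [ 0.023  0.    -0.   ]
```

```bash
python3 -m jog '[[[-1.5,0,0.4,0,0,0,0],[-3,0,0.8,0,0,0,0],[-4.5,0,1.2,0,0,0,0],[-5.44,0,1.53,0,0,0,0],[-5.44,0.4,1.53,0,0,0,0],[-5.44,0.4,1.53,0,0,0,0],[-5.44,0.4,1.53,0,0,0,0]]]' >/dev/null; python3 - <<'E'
from h import *
t,R=now();p=vision.grab_frame('wrist');M=np.array(p['T_tool_cam']);p['orientation']=R@M[:3,:3];p['xyz']=t+R@M[:3,3]
save(p,'s1');print('pred start',proj(p,[.4608,.0782,.0886]),'hub',proj(p,HUB))
for n in('start_top','stop_top'):
  for d in vision.look_for(p,n)[:2]: print(n,d['conf'],W.T@(np.array(d['position'])-HUB)*1e3)
p=vision.grab_frame('top');c=cv2.resize(p['frame'][170:260,215:360],None,fx=4,fy=4);w=cv2.imread('pics/s1.png')[:,:,::-1]
cv2.imwrite('pics/s1b.png',np.vstack([w,0*w])[:400,:,::-1])
E
```

```text
t 7.15 panel mm [  -0.846 -127.06    81.718] F panel [ 0.723 -0.885 -0.773] gap 0.00011574271790088539
pred start [322.047 165.598] hub [479.586 207.206]
start_top 0.87 [ -41.041 -127.253   19.43 ]
stop_top 0.82 [ -45.112 -194.24    29.623]
```

View pics/s1.png

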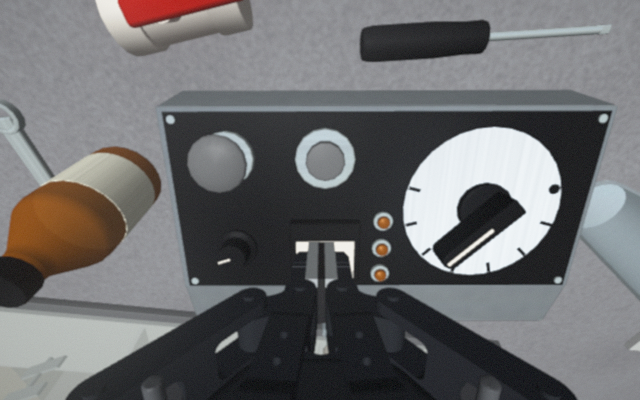

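Start plunger is at (325,160), so about 4 mm nearer the operator than my estimate, which the network supports. The lever's white line runs (494,231) to (450,266). I'll check that against the projection before pressing.

```bash
python3 - <<'E'
from h import *
t,R=now();p=vision.grab_frame('wrist');M=np.array(p['T_tool_cam']);p['orientation']=R@M[:3,:3];p['xyz']=t+R@M[:3,3]
print(proj(p,HUB+W@np.array([0,0,.01])))
for th in (15,30,45,60):
    a=np.radians(th)
    print(th,[proj(p,HUB+W@np.array([r*np.cos(a),-r*np.sin(a),h])) for r,h in ((.02,.032),(.05,.032),(.055,.001))])
c=p['frame'][180:290,390:570];cv2.imwrite('pics/z.png',cv2.resize(c,None,fx=4,fy=4,interpolation=cv2.INTER_CUBIC)[:,:,::-1])
g=cv2.cvtColor(p['frame'],cv2.COLOR_RGB2GRAY)[222:275,440:505]
go((-40.5,-126,80),(-40.5,-126,32),(-40.5,-126,16))
E
```

```text
t 7.35 panel mm [   0.231 -127.202   82.838] F panel [-0.407  0.653  0.567] gap 1.4775749473540739e-05
[486.004 209.721]
15 [array([490.276, 245.439]), array([473.062, 280.196]), array([453.01 , 264.361])]
30 [array([484.065, 242.929]), array([457.979, 274.393]), array([438.304, 258.648])]
45 [array([479.042, 238.908]), array([445.504, 265.   ]), array([426.046, 249.408])]
60 [array([475.546, 233.615]), array([436.45 , 252.441]), array([417.028, 237.064])]
t 7.4 panel mm [   0.268 -127.337   82.911] F panel [-0.704 -0.513  1.3  ] gap -0.0003212238103337883
(-40.5, -126, 80) rows [0.056 0.113 1.631] turn [0.027 0.015 0.003]
(-40.5, -126, 32) rows [0.055 2.033 1.636] turn [0.027 0.015 0.003]
(-40.5, -126, 16) rows [0.055 2.673 1.637] turn [0.027 0.015 0.003]
```

View pics/z.png

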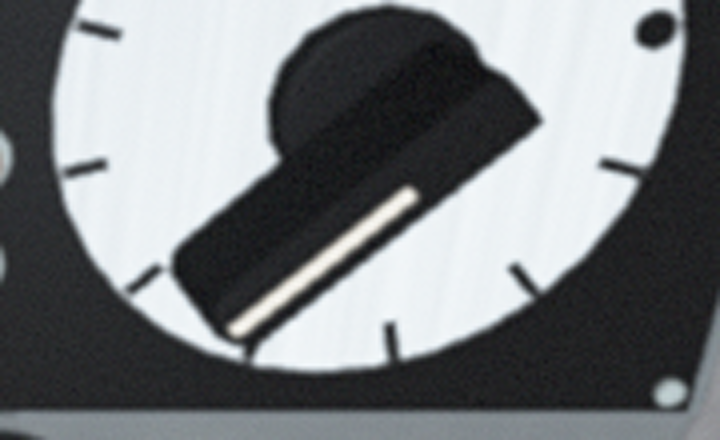

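The line slope of 1.30 matches 45° (1.285 predicted; 30° would give 0.83 and 60° 2.08), so step 5 is confirmed. Now I go above the start button and descend to just over it.

```bash
python3 -m jog '[[[0.05,0,0.8,0,0,0,0],[0.05,0,1.64,0,0,0,0],[0.05,0,1.64,0,0,0,0],[0.05,1,1.64,0,0,0,0],[0.05,1.8,1.64,0,0,0,0],[0.05,2.2,1.64,0,0,0,0],[0.05,2.2,1.64,0,0,0,0]]]' >/dev/null; python3 - <<'E'
from h import *
go((-40.5,-126,22),(-40.5,-126,15))
E
```

```text
t 8.1 panel mm [ -41.193 -125.793   26.873] F panel [0.011 0.369 0.576] gap -7.574597423465364e-05
(-40.5, -126, 22) rows [-0.009  0.195 -0.028] turn [0.    0.014 0.013]
(-40.5, -126, 15) rows [-0.009  0.475 -0.028] turn [0.    0.014 0.013]
```

```bash
python3 -m jog '[[[0,0.1,0,0,0,0,0],[0,0.2,0,0,0,0,0],[0,0.28,0,0,0,0,0],[0,0.28,0,0,0,0,0]]]'>/dev/null; python3 -c "
from h import *
now()"; python3 -m jog '[[[0,0.06,0,0,0,0,0],[0,0.12,0,0,0,0,0],[0,0.12,0,0,0,0,0]]]'>/dev/null; python3 -c "
from h import *
now()"
```

```text
t 8.5 panel mm [ -40.424 -125.974   20.299] F panel [0.52  0.323 0.891] gap 0.0001203295455027415
t 8.8 panel mm [ -40.36  -125.959   17.32 ] F panel [-1.743  0.866  3.523] gap -0.0006615876323504937
```

```bash
for i in 1; do python3 -m jog '[[[0,0.06,0,0,0,0,0],[0,0.12,0,0,0,0,0],[0,0.12,0,0,0,0,0]]]'>/dev/null; python3 -c "
from h import *
now()"; python3 -m jog '[[[0,0.05,0,0,0,0,0],[0,0.08,0,0,0,0,0],[0,0.08,0,0,0,0,0]]]'>/dev/null; python3 -c "
from h import *
now()"; done
```

```text
t 9.1 panel mm [ -40.282 -125.965   14.86 ] F panel [-5.566  0.465 13.641] gap 0.0001315326975074864
t 9.4 panel mm [ -40.141 -125.974   14.499] F panel [-12.384   1.376  32.185] gap -2.433370715503013e-05
```

Stiff stop with over 30 N after about 6 mm, well above the collar: the button is fully in. I'll retract straight out and check.

```bash
python3 -m jog '[[[0,-0.3,0,0,0,0,0],[0,-0.8,0,0,0,0,0],[0,-1.8,0,0,0,0,0],[0,-2.8,0,0,0,0,0],[0,-2.8,-1.0,0,0,0,0],[0,-2.8,-1.6,0,0,0,0],[0,-2.8,-1.6,0,0,0,0],[0,-2.8,-1.6,0,0,0,0],[0,-2.8,-1.6,0,0,0,0]]]' ; python3 - <<'E'
from h import *
t,R=now();p=vision.grab_frame('wrist');save(p,'f');q=vision.grab_frame('scene');save(q,'fs')
a=cv2.imread('pics/scene.png').astype(int);d=np.abs(a-cv2.imread('pics/fs.png')).max(2)
print('scene diff in regions',[(n,(d[r[1]:r[3],r[0]:r[2]]>60).sum()) for n,r in dict(vials=(295,185,335,215),beaker=(418,225,460,280),bottle=(255,155,285,212)).items()])
E
```

```text
time_s: 10.3
tcp_pos: [0.4796, 0.0818, 0.159]
tool_rot: [[-0.157, 0.251, -0.955], [0.988, 0.04, -0.152], [0.001, -0.967, -0.254]]
contact_force: [-0.5, 0.7, -0.4]
finger_gap: 0.0002
t 10.3 panel mm [  -1.409 -125.672   83.666] F panel [-0.462  0.776 -0.326] gap 0.00017182791914996937
scene diff in regions [('vials', np.int64(0)), ('beaker', np.int64(0)), ('bottle', np.int64(0))]
```

View pics/f.png

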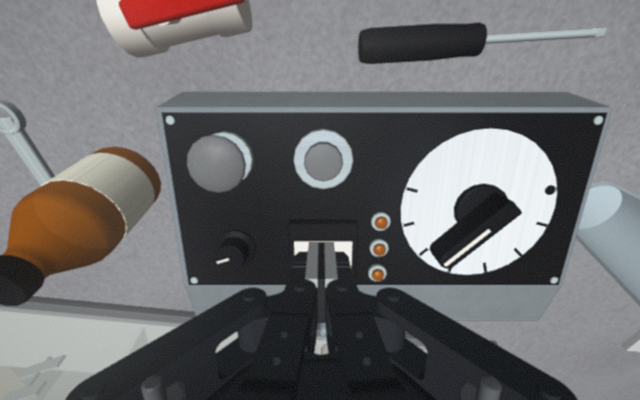

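The lever is unchanged at step 5 (line from about (491,231) to (447,266)). The start button at (323,160) is out again. Stop, dosing knob, bottle, screwdriver and valve are as before, and the arm is clear of everything. Handing in.

```bash
python3 -c "
from h import *
print(workorder.close_job())"
```

```text
the job is handed in; nothing more can be done
None
```

I turned the selector to speed step 5, then pressed the start button fully in and let it come out again. The job was handed in at about 10 s on the robot's clock; no verdict is reported.

- **Selector:** The lever started at step 3. I pushed it two clicks clockwise with the closed fingertips. On the second click it first stopped on the hump at about 31°, so I pushed another 3 mm and it snapped over. Before the press, the white line's slope in the picture matched 45° (step 5), and the last picture shows the lever in the same place.
- **Start button:** The fingertip went in about 6 mm to a firm stop, reaching 32 N, then came straight back out. The last picture shows the button looking as it did before the press. I did not measure that it is out.
- **Other things:** The scene camera showed no change at the vials, beaker or bottle. By eye in the wrist pictures, the stop button, dosing knob, screwdriver and valve were unchanged. I did not check the dish at the end, and the spanner was only partly in view. The arm ended clear of everything.
- **Disagreement:** My first estimate of the start button was about 4 mm off from the closer wrist view. I corrected it before pressing.

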